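Calibrate the laboratory balance

ROBOT

A 6-joint arm with a two-finger parallel gripper is mounted at the origin on a cart in front of the work surface, level with it; the furniture and walls round the work are solid. World frame = base frame: x ahead of the robot, y to its left, z up, the work surface at z = 0. Lengths are in m, angles in degrees, forces in N, time in s.
With the tool pointing down it reaches from about 0.35 to 0.95 m from the base axis. Payload 17.4 kg.
Tool frame: the origin (TCP) lies between the finger pads; the fingertips stand 8 mm ahead of it and the grasp point (between the pads) lies 11 mm behind it; z points along the fingers, y is the line along which they close (so a half turn about z gives the same grasp; the last joint's range is limited). The gripper opens to 93 mm and grips with 3 to 60 N. Pads are 15 mm wide; open, the fingers measure 128 mm over their backs; the gripper's body (75 mm by 188 mm) begins 65 mm behind the grasp point.
Start: joints at [-75.103, 6.646, 82.598, -0, 90.757, -2.166], TCP at [0.198, -0.645, 0.227] pointing down, gripper open.
Joint ranges: [-162.19, 162.19], [-47.58, 125.68], [4.15, 143.07], [-65.23, 245.23], [0.69, 171.88], [-170.13, 170.13]. Speed limits (degrees/s): [108.29, 108.29, 127.2, 180, 180, 180].

INTERFACE

Orientations are given as [roll, pitch, yaw] about the fixed x, y, z axes, in that order (R = Rz(yaw) Ry(pitch) Rx(roll)).
In Python, from workcell import r gives the robot as it stands.
- The arm moves only by the tool carry_out, never from a script. Its argument "increments" is a list of rows, each an object with "travel": the shift along the tool's x, y, z as a fraction of full scale, a list of three; "twist": the turn, a rotation vector about the tool's x, y, z as a fraction of full scale, a list of three. In form: [{"travel": [x, y, z], "twist": [ax, ay, az]}, ...]. A call has 1 to 20 rows; each row shifts and turns the commanded pose from where the row before left it, along the tool's axes as they then stand; what a row does not reach is not made up. Full scale, the value 1, is 0.1 m for a shift and 90 degrees for a turn. A row lasts 1/12 s, in which the tool goes at most 41.7 mm and 7.16 degrees, less where a joint would pass 70% of its speed; a pose out of reach is approached as far as the arm can. A call with a number of a shift or a turn outside -1 to 1 is refused whole. A call with a gripper value outside its range is refused whole. "gripper" is the opening, from 0 (shut) to 1 (fully open), set as the call begins (left out, the last holds). The fingers move at their own pace and stop on an object; "grip_force" is the grip in N (left out, the last holds). Time passes only in rows, so rows that do not move let the fingers close. It gives the time, the measured TCP pose, the force, the opening and the grip force at its end, in the units of the state.
- r.get_obs(): the state, without advancing time (a new reading comes with each control period).
- r.get_image(name): name is "scene" or "top" or "wrist"; returns the picture (480x640x3 uint8, blue, green, red); there is no depth.
- r.get_calibration(name): a dict with "fov_y" (degrees; the focal length in pixels is half the picture's height over the tangent of half this angle, whatever the lens; pixels are square), "cx", "cy" (the principal point, pixels), "distortion" ([k1, k2, p1, p2, k3] as OpenCV has them; the pictures are not rectified), "world_from_camera" (4x4, takes a point from camera to world coordinates). Camera axes: x right, y down, z forward; pixel columns grow to the right and rows downward; lengths in m; the calibration is good to about 2 mm. A picture is of the moment at which its call begins: read the wrist's pose just before it. get_calibration takes no time and is no camera call; for the wrist camera it gives the pose at the moment of the call.
- r.finish_job(): hands the job in; it is judged then, once.
The state is a dict: "clock": time; "joint_positions": joint angles; "joint_velocities": joint speeds; "joint_efforts": joint torques, N m; "eef_pos": TCP position; "tool_rot": TCP orientation; "ft_force": force on the tool from outside, world axes, zero at the start; "torque": the same for the moment, N m; "gripper_width": finger opening in m; "finger_force": force on a finger pad.
Only numpy, scipy, OpenCV 4.12 (cv2) and the standard library are available. Lean on these libraries where they do the work, as an engineer would, in place of code of your own. Each camera call takes 0.05 s, during which the arm holds its last target. There are 200 camera calls.

TASK

Calibrate the balance. With its pan empty, press the white zero key, then the blue calibrate key; next stand the largest of the three weights gently in the middle of the pan and let go of it, and only then press the green confirm key, leaving the weight on the pan. Press the keys one at a time, each right down for a moment and then released; do not press the red power key, do not push the pan down hard, and leave the two smaller weights where they stand.

Things in the scene. Friction and masses are not known exactly. Their poses are not given: they have to be found in the camera images.
- balance: top-pan balance, white housing 240 mm deep (x), 180 mm wide (y), fixed to the bench. Origin at the centre of its underside; the front faces its -x. Rear housing 56 mm high under a round steel pan; in front (x -120 to -42 mm) a panel rises at 13 degrees from 36 mm high, with a display and below it a row of four keys 40 mm apart, from its left (+y): red, blue, green, white
- key_zero_top (a point): its white zero key, rightmost of the four: a rounded key 20 mm deep (x) and 24 mm wide (y), 8 mm proud of the panel. The point is the middle of its top face and sinks with it; z is the key's outward axis, 13 degrees off vertical towards the balance's front, x up the slope, y along the key row to the left
- key_calibrate_top (a point): its blue calibrate key, second from the left: a rounded key 20 mm deep (x) and 24 mm wide (y), 8 mm proud of the panel. The point is the middle of its top face and sinks with it; z is the key's outward axis, 13 degrees off vertical towards the balance's front, x up the slope, y along the key row to the left
- key_confirm_top (a point): its green confirm key, third from the left: a rounded key 20 mm deep (x) and 24 mm wide (y), 8 mm proud of the panel. The point is the middle of its top face and sinks with it; z is the key's outward axis, 13 degrees off vertical towards the balance's front, x up the slope, y along the key row to the left
- key_power_top (a point): its red power key, leftmost of the four; not to be pressed: a rounded key 20 mm deep (x) and 24 mm wide (y), 8 mm proud of the panel. The point is the middle of its top face and sinks with it; z is the key's outward axis, 13 degrees off vertical towards the balance's front, x up the slope, y along the key row to the left
- key_zero (a joint): travel of the white zero key, m: 0 released, 0.004 fully down; it sinks along its outward axis against a spring (1.4 N to start, 3.8 N fully down) and springs back
- key_calibrate (a joint): travel of the blue calibrate key, m: 0 released, 0.004 fully down; it sinks along its outward axis against a spring (1.4 N to start, 3.8 N fully down) and springs back
- key_confirm (a joint): travel of the green confirm key, m: 0 released, 0.004 fully down; it sinks along its outward axis against a spring (1.4 N to start, 3.8 N fully down) and springs back
- key_power (a joint): travel of the red power key, m: 0 released, 0.004 fully down; it sinks along its outward axis against a spring (1.4 N to start, 3.8 N fully down) and springs back
- pan_center (a point): middle of the top face of the flat round steel pan, 130 mm in diameter, 67 mm above the bench (46 mm behind the balance's origin, +x). z up, x to the balance's back
- pan (a joint): how far the pan has sunk on its springs, m: 0 empty, about 0.001 under the largest weight (2000 N/m), overload stop at 0.007. It sinks straight down, without tipping
- weight_tray: low wooden tray with a blue felt floor, 190 mm long (x) and 74 mm wide (y), fixed to the bench; felt 12 mm above the bench, rim 7 mm wide and 16 mm above the bench. Origin at the centre of its underside. The three weights stand on the felt along the tray's long middle line (within 5 mm), about 60 mm apart, in any order
- weight_large: the largest knob weight, polished steel, 200 g: a cylinder 31 mm in diameter up to 31 mm high, then a narrow neck and a knob, 48 mm high in all. Origin at the centre of its underside, z up along its axis when it stands
- weight_medium: the middle-sized knob weight, polished steel, 100 g: a cylinder 24 mm in diameter up to 24 mm high, then a narrow neck and a knob, 38 mm high in all. Origin at the centre of its underside, z up along its axis when it stands
- weight_small: the smallest knob weight, polished steel, 50 g: a cylinder 19 mm in diameter up to 19 mm high, then a narrow neck and a knob, 30 mm high in all. Origin at the centre of its underside, z up along its axis when it stands
Mind the look-alikes: they are no part of the job. Leave any turquoise look-alike of the weight_large alone. What is shaped like the weight_medium but turquoise is not meant.

How it is judged:
By the outcome, as a careful person would: the job done as asked, in the order asked, and still so for the second after the job is handed in, with the robot touching nothing.
It also fails if it takes over 61 s, if anything falls off the work surface, if the arm or the gripper's body presses on something with over 40 N, if the wrist force passes 120 N, or if a joint passes its speed limit or range.

## Working session

There is one attempt and no reset: what is moved stays moved. The work goes in short steps, Python scripts to look and compute and a tool call to move; the robot and the scene stay as the last step left them, time stands still between calls to the robot, and variables do not carry over. Pictures are saved under pics/ and viewed, at most 10 in all, crops included, and the job is handed in when it is done.

Besides the shell and the picture viewer there is one more tool, called after "Emit:" as a command line: name --argument value ..., lists and objects as JSON in quotes. carry_out: Moves the arm, as the interface text tells. Its arguments: {"type":"object","properties":{"increments":{"type":"array"},"gripper":{"type":"number"},"grip_force":{"type":"number"}},"required":["increments"]}

```bash
mkdir -p pics; python3 - <<'E'
from workcell import r
import cv2
o=r.get_obs();print(o)
for n in("scene","top"):
    cv2.imwrite(f"pics/{n}0.png",r.get_image(n)); c=r.get_calibration(n);print(n,c)
E
```

```text
{'clock': 0.0, 'joint_positions': array([-7.51026392e+01,  6.67378653e+00,  8.26374691e+01,  2.26385345e-04,
        9.07557713e+01, -2.16521266e+00]), 'joint_velocities': array([ 0.16193211, -0.03277674,  0.09833795,  0.00797018, -0.03056085,
       -0.02036636]), 'joint_efforts': array([ 2.28789310e-05, -7.21263814e+01, -6.22609735e+01,  7.79516855e-02,
        2.37873226e-02, -8.31479952e-05]), 'eef_pos': array([ 0.19800223, -0.64509281,  0.22589048]), 'tool_rot': array([-1.79933029e+02, -2.75855681e-03,  1.70625747e+01]), 'ft_force': array([0.62957335, 0.3733996 , 0.72111395]), 'torque': array([-0.05547886, -0.04618954,  0.0678833 ]), 'finger_force': 0.0, 'gripper_width': 0.09297173188856835}
scene {'fov_y': 57.27515710225091, 'cx': 314.15788305935826, 'cy': 237.71223772401876, 'distortion': array([0.01816951, 0.        , 0.        , 0.        , 0.        ]), 'world_from_camera': array([[-0.48491224, -0.52445088,  0.69986527, -0.09641245],
       [-0.87446997,  0.27909672, -0.39674589,  0.40513998],
       [ 0.01274363, -0.80439809, -0.59395396,  0.58426441],
       [ 0.        ,  0.        ,  0.        ,  1.        ]])}
top {'fov_y': 56.55201783055912, 'cx': 314.1545716580906, 'cy': 240.33726673097848, 'distortion': array([-0.09206949,  0.        ,  0.        ,  0.        ,  0.        ]), 'world_from_camera': array([[ 1.94241736e-02, -9.98080385e-01,  5.88068621e-02,
         4.28948050e-01],
       [-9.99810870e-01, -1.94471155e-02,  1.82213062e-04,
         6.94644375e-02],
       [ 9.61760557e-04, -5.87992793e-02, -9.98269362e-01,
         9.08462407e-01],
       [ 0.00000000e+00,  0.00000000e+00,  0.00000000e+00,
         1.00000000e+00]])}
```

View pics/top0.png

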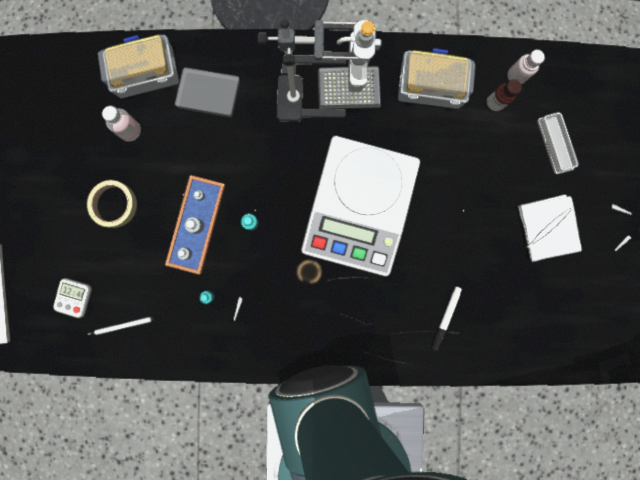

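View pics/scene0.png

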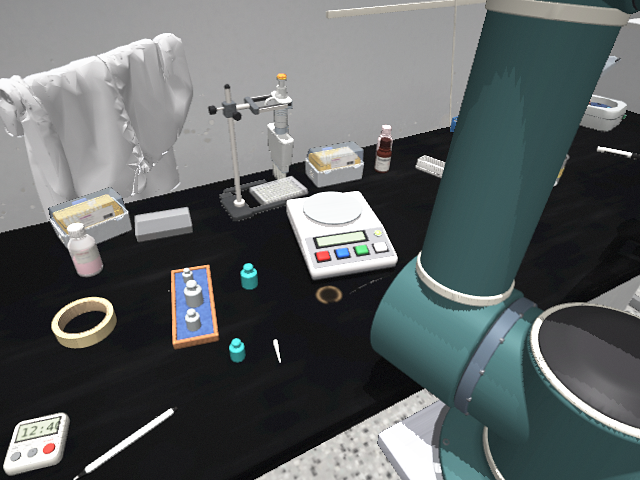

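The top view shows the balance at about (361,205). Its keys are red (319,242), blue (340,248), green (359,254) and white (379,259). The candidates for the large weight are the steel weights at (198,195), (193,225) and (183,254) on the tray, plus turquoise ones at (249,222) and (207,297). The steel one at (193,225) looks widest, so I'll measure it and check it in a crop.

```bash
cat > h.py <<'E'
import numpy as np, cv2
def ray(c,uv):
    f=240/np.tan(np.radians(c["fov_y"]/2)); K=np.array([[f,0,c["cx"]],[0,f,c["cy"]],[0,0,1]])
    p=cv2.undistortPoints(np.array([[uv]],float),K,np.array(c["distortion"]))[0,0]
    M=c["world_from_camera"]; d=M[:3,:3]@[p[0],p[1],1]; return M[:3,3],d/np.linalg.norm(d)
def plane(c,uv,z):
    o,d=ray(c,uv); return o+d*(z-o[2])/d[2]
def tri(rs):
    A=sum(np.eye(3)-np.outer(d,d) for o,d in rs); b=sum((np.eye(3)-np.outer(d,d))@o for o,d in rs)
    return np.linalg.solve(A,b)
def blobs(m,amin=20):
    n,l,s,c=cv2.connectedComponentsWithStats(m.astype(np.uint8)); return [(c[i].round(1),s[i].tolist()) for i in range(1,n) if s[i,4]>=amin]
E
python3 - <<'E'
from workcell import r
from h import *
I={n:cv2.imread(f"pics/{n}0.png") for n in("top","scene")};C={n:r.get_calibration(n) for n in I}
box={"top":(295,215,410,280),"scene":(280,220,400,285)}
P={}
for n,im in I.items():
    x0,y0,x1,y1=box[n]; h=cv2.cvtColor(im,cv2.COLOR_BGR2HSV)[y0:y1,x0:x1].astype(int);H,S,V=h[...,0],h[...,1],h[...,2]
    for k,m in {"red":((H<8)|(H>172)),"blue":(H>100)&(H<125),"green":(H>50)&(H<80)}.items():
        b=max(blobs(m&(S>110)&(V>70)),key=lambda b:b[1][4]);P[n,k]=b[0]+[x0,y0];print(n,k,P[n,k],b[1])
for k in("red","blue","green"):
    print(k,tri([ray(C[n],P[n,k]) for n in I]).round(4),plane(C["top"],P["top",k],.049).round(4))
# tray: weight bodies (bright, unsaturated) in top
h=cv2.cvtColor(I["top"],cv2.COLOR_BGR2HSV)[170:280,160:230].astype(int)
for b in blobs((h[...,1]<70)&(h[...,2]>90),15): print("w",b[0]+[160,170],b[1])
h=cv2.cvtColor(I["scene"],cv2.COLOR_BGR2HSV)[260:350,165:222].astype(int)
for b in blobs((h[...,1]<70)&(h[...,2]>80),15): print("ws",b[0]+[165,260],b[1])
a=cv2.resize(I["top"][170:280,160:230],None,fx=5,fy=5,interpolation=2); b=cv2.resize(I["scene"][255:355,160:265],None,fx=4,fy=5.5,interpolation=2)
cv2.imwrite("pics/crop1.png",np.hstack([a,b[:550]]))
E
```

```text
top red [318.8 242.2] [17, 21, 14, 13, 137]
top blue [338.7 247.5] [37, 27, 14, 12, 135]
top green [358.6 253. ] [57, 33, 14, 11, 120]
scene red [322.5 255.6] [36, 31, 14, 10, 115]
scene blue [342.1 252.6] [55, 28, 15, 10, 112]
scene green [361.2 249.6] [75, 25, 13, 10, 98]
red [0.4764 0.0608 0.048 ] [0.4762 0.0606 0.049 ]
blue [0.4668 0.022  0.0477] [0.4667 0.022  0.049 ]
green [ 0.4569 -0.0165  0.0478] [ 0.4568 -0.0166  0.049 ]
w [198.2 194.7] [33, 20, 11, 10, 80]
w [192.3 224.5] [24, 47, 17, 16, 208]
w [183.  253.4] [17, 77, 13, 13, 128]
w [195.9 266.6] [30, 91, 10, 9, 16]
ws [191.9 299.8] [17, 7, 21, 64, 819]
```

View pics/crop1.png

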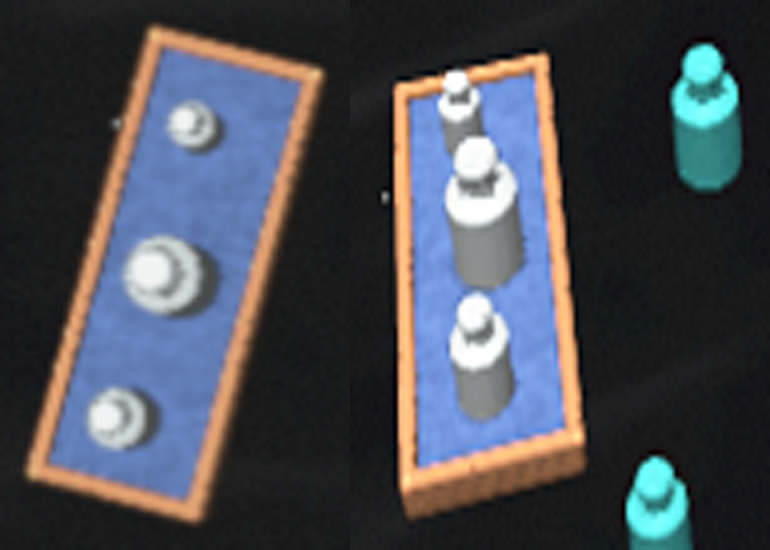

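The crop confirms it. In the tray, the middle steel weight at (192,224) is clearly the largest; small is above it and medium below. The turquoise ones stand outside the tray and are left alone. Next I'll work out the targets.

```bash
cat >> h.py <<'E'
from scipy.spatial.transform import Rotation as Ro
def rot(yaw,tilt=0): # tool down, tool x at yaw; tilt: tool z leans toward +tool x by tilt deg
    return Ro.from_euler("z",yaw,degrees=True)*Ro.from_euler("y",-tilt,degrees=True)*Ro.from_euler("x",180,degrees=True)
def delta(r,p,R):
    o=r.get_obs(); R0=Ro.from_euler("xyz",o["tool_rot"],degrees=True)
    print("at",o["eef_pos"].round(4),o["tool_rot"].round(2),"tool shift/0.1:",(R0.inv().apply(np.array(p)-o["eef_pos"])/.1).round(3),"world-R twist/90:",((R0.inv()*R).as_rotvec(degrees=True)/90).round(4))
E
python3 - <<'E'
from workcell import r
from h import *
c=r.get_calibration("top");im=cv2.imread("pics/top0.png");cs=r.get_calibration("scene")
g=cv2.cvtColor(im,cv2.COLOR_BGR2GRAY)
z=cv2.HoughCircles(cv2.resize(g[130:230,315:420],None,fx=4,fy=4,interpolation=2),cv2.HOUGH_GRADIENT,1,400,param1=40,param2=20,minRadius=110,maxRadius=160)
print("pan",z[0][0]); uv=z[0][0][:2]/4+[315,130]; print(uv,plane(c,uv,.067))
# white key
h=cv2.cvtColor(im,cv2.COLOR_BGR2HSV)[245:275,366:396].astype(int)
print("white",[(b[0]+[366,245],b[1]) for b in blobs((h[...,2]>235)&(h[...,1]<25))])
# tray
h=cv2.cvtColor(im,cv2.COLOR_BGR2HSV); m=((h[...,0]>100)&(h[...,0]<125)&(h[...,1]>100)&(h[...,2]>60)).astype(np.uint8); m[:,230:]=0
q=cv2.boxPoints(cv2.minAreaRect(cv2.findContours(m,0,2)[0][np.argmax([cv2.contourArea(k) for k in cv2.findContours(m,0,2)[0]])]))
P=np.array([plane(c,u,.012) for u in q]);print("tray",P.round(3),P.mean(0))
for n,z0 in (("large",.043),("large",.03)): print(n,plane(c,(192.3,224.5),z0).round(4))
print("small",plane(c,(198.2,194.7),.03),"med",plane(c,(183,253.4),.035))
E
```

```text
pan [215.5 204.5 133.9]
[368.875 181.125] [ 0.59383264 -0.03268551  0.067     ]
white [(array([378.6, 258.5]), [7, 9, 12, 10, 90]), (array([376.3, 271.3]), [0, 24, 21, 6, 29])]
tray [[0.433 0.361 0.012]
 [0.602 0.321 0.012]
 [0.587 0.266 0.012]
 [0.42  0.307 0.012]] [0.51040397 0.31355609 0.012     ]
large [0.5064 0.3091 0.043 ]
large [0.5075 0.3127 0.03  ]
small [0.56752481 0.30307752 0.03      ] med [0.44954578 0.32786916 0.035     ]
```

```bash
python3 - <<'E'
from workcell import r
from h import *
c=r.get_calibration("top"); p=plane(c,(378.6,258.5),.048);print(p)
R=rot(-14.2,13);n=-R.as_matrix()[:,2];print("n",n.round(3))
delta(r,p+n*.1,R); delta(r,p+n*.1,rot(-14.2))
E
```

```text
[ 0.44692577 -0.05551584  0.048     ]
n [-0.218  0.055  0.974]
at [ 0.198  -0.6451  0.226 ] [-179.94   -0.     17.07] tool shift/0.1: [ 3.917 -5.022  0.811] world-R twist/90: [-0.0401  0.141   0.3458]
at [ 0.198  -0.6451  0.226 ] [-179.94   -0.     17.07] tool shift/0.1: [ 3.917 -5.022  0.811] world-R twist/90: [-7.000e-04  2.000e-04  3.474e-01]
```

Emit:
carry_out --increments '[{"travel": [0.1,-0.1,0],"twist": [0,0,0]},{"travel": [0.2,-0.28,0],"twist": [0,0,0]},{"travel": [0.23,-0.3,0],"twist": [0,0,0]},{"travel": [0.23,-0.3,0],"twist": [0,0,0]},{"travel": [0.23,-0.3,0],"twist": [0,0,0]},{"travel": [0.23,-0.3,0],"twist": [0,0,0]},{"travel": [0.23,-0.3,0],"twist": [0,0,0]},{"travel": [0.23,-0.3,0],"twist": [0,0,0]},{"travel": [0.23,-0.3,0],"twist": [0,0,0]},{"travel": [0.23,-0.3,0],"twist": [0,0,0]},{"travel": [0.23,-0.3,0],"twist": [0,0,0]},{"travel": [0.23,-0.3,0],"twist": [0,0,0]},{"travel": [0.23,-0.3,0],"twist": [0,0,0]},{"travel": [0.23,-0.3,0],"twist": [0,0,0]},{"travel": [0.23,-0.3,0],"twist": [0,0,0]},{"travel": [0.23,-0.3,0],"twist": [0,0,0]},{"travel": [0.22,-0.3,0],"twist": [0,0,0]},{"travel": [0.1,-0.15,0],"twist": [0,0,0]},{"travel": [0.05,-0.05,0],"twist": [0,0,0]},{"travel": [0,0,0],"twist": [0,0,0]}]' --gripper 0

```text
clock: 1.77
eef_pos: [0.4209, -0.0443, 0.2264]
tool_rot: [-180.0, 0.0, 17.2]
ft_force: [-0.7, -1.3, 0.1]
gripper_width: 0.0006
finger_force: 0.0
```

Emit:
carry_out --increments '[{"travel": [0,0,0],"twist": [0,0,0.07]},{"travel": [0,0,0],"twist": [0,0,0.07]},{"travel": [0,0,0],"twist": [0,0,0.07]},{"travel": [0,0,0],"twist": [0,0,0.07]},{"travel": [0,0,0],"twist": [0,0,0.067]},{"travel": [0,0,0],"twist": [0,0,0]},{"travel": [0,0,0],"twist": [0,0,0]}]'

```text
clock: 2.35
eef_pos: [0.4206, -0.0465, 0.2266]
tool_rot: [180.0, -0.0, -14.1]
ft_force: [0.2, 0.2, -0.6]
gripper_width: 0.0003
finger_force: 0.0
```

```bash
python3 - <<'E'
from workcell import r
from h import *
c=r.get_calibration("wrist");im=r.get_image("wrist");cv2.imwrite("pics/w1.png",im);np.save("w1.npy",c,allow_pickle=True)
print(c["fov_y"],c["distortion"],c["world_from_camera"].round(3))
p=np.array([.4469,-.0555,.048]);R=rot(-14.2,13);n=-R.as_matrix()[:,2]
delta(r,p+n*.1,R); print(r.get_obs()["clock"],r.get_obs()["joint_positions"].round(1))
E
```

```text
60.1015268615567 [0.01230951 0.         0.         0.         0.        ] [[-0.244 -0.93  -0.275  0.497]
 [-0.97   0.234  0.069 -0.066]
 [ 0.     0.283 -0.959  0.385]
 [ 0.     0.     0.     1.   ]]
at [ 0.4206 -0.0463  0.2266] [179.99   0.   -14.01] tool shift/0.1: [0.052 0.025 0.811] world-R twist/90: [-0.0002  0.1445  0.0021]
2.4 [ -9.7 -26.1 111.4  -0.   94.8  94.3]
```

View pics/w1.png

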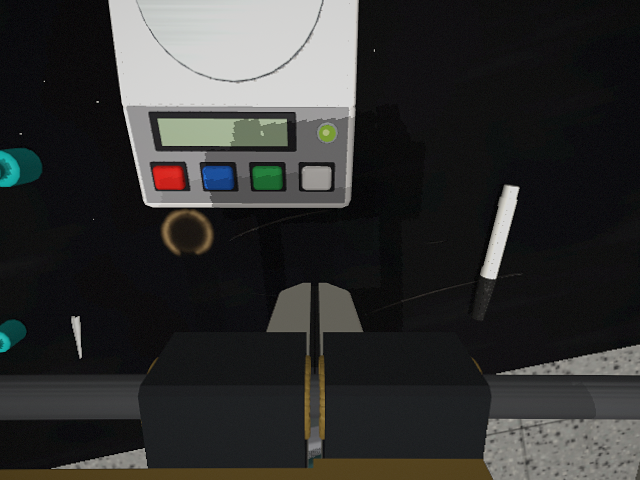

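In the wrist view the keys are red (170,178), blue (218,177), green (267,178) and white (317,178), with the front arc of the pan at the top. I'll refine the key positions with this view.

```bash
python3 - <<'E'
from workcell import r
from h import *
im=cv2.imread("pics/w1.png");c=np.load("w1.npy",allow_pickle=True).item();ct=r.get_calibration("top");cs=r.get_calibration("scene")
h=cv2.cvtColor(im,cv2.COLOR_BGR2HSV)[155:200,140:345].astype(int);H,S,V=h[...,0],h[...,1],h[...,2]
T={"red":([318.8,242.2],[322.5,255.6]),"blue":([338.7,247.5],[342.1,252.6]),"green":([358.6,253],[361.2,249.6])}
for k,m in {"red":((H<8)|(H>172)),"blue":(H>100)&(H<125),"green":(H>50)&(H<80)}.items():
    b=max(blobs(m&(S>110)&(V>60)),key=lambda b:b[1][4]);uv=b[0]+[140,155]
    print(k,uv,b[1],"w@.049",plane(c,uv,.049).round(4),"tri3",tri([ray(c,uv),ray(ct,T[k][0]),ray(cs,T[k][1])]).round(4))
print("white w",plane(c,(317,177.5),.049).round(4))
print("pan front", plane(c,(237,81),.067).round(4))
E
```

```text
red [168.6 177. ] [12, 10, 34, 25, 754] w@.049 [0.4782 0.0604 0.049 ] tri3 [0.4772 0.0608 0.0474]
blue [217.8 177.4] [62, 11, 32, 24, 711] w@.049 [0.4683 0.022  0.049 ] tri3 [0.4674 0.0221 0.0474]
green [267.  177.4] [112, 11, 31, 24, 681] w@.049 [ 0.4586 -0.0165  0.049 ] tri3 [ 0.4576 -0.0166  0.0473]
white w [ 0.4487 -0.0558  0.049 ]
pan front [ 0.5324 -0.0174  0.067 ]
```

Emit:
carry_out --increments '[{"travel": [0.07,0.025,0.1],"twist": [0,0.0723,0.001]},{"travel": [0,0,0],"twist": [0,0.0723,0]},{"travel": [0,0,0],"twist": [0,0,0]},{"travel": [0,0,0],"twist": [0,0,0]}]'

```text
clock: 2.73
eef_pos: [0.4263, -0.0497, 0.2172]
tool_rot: [180.0, -13.0, -14.1]
ft_force: [0.1, 0.4, 0.9]
gripper_width: 0.0007
finger_force: 0.0
```

```bash
python3 - <<'E'
from workcell import r
from h import *
p=np.array([.449,-.0555,.050]);R=rot(-14.2,13);n=-R.as_matrix()[:,2]
delta(r,p+n*.008,R);print(r.get_obs()["ft_force"])
E
```

```text
at [ 0.4263 -0.0497  0.2172] [179.98 -13.01 -14.13] tool shift/0.1: [-0.148  0.     1.602] world-R twist/90: [ 0.0001 -0.0001  0.0007]
[0.14414291 0.39903703 0.88848114]
```

Emit:
carry_out --increments '[{"travel": [-0.048,0,0.2],"twist": [0,0,0]},{"travel": [-0.05,0,0.3],"twist": [0,0,0]},{"travel": [-0.05,0,0.3],"twist": [0,0,0]},{"travel": [0,0,0.3],"twist": [0,0,0]},{"travel": [0,0,0.25],"twist": [0,0,0]},{"travel": [0,0,0.15],"twist": [0,0,0]},{"travel": [0,0,0.04],"twist": [0,0,0]},{"travel": [0,0,0],"twist": [0,0,0]},{"travel": [0,0,0],"twist": [0,0,0]}]'

```text
clock: 3.48
eef_pos: [0.4471, -0.0548, 0.0641]
tool_rot: [180.0, -13.0, -14.2]
ft_force: [0.1, -0.2, 0.8]
gripper_width: 0.0006
finger_force: 0.0
```

Emit:
carry_out --increments '[{"travel": [0,0,0.02],"twist": [0,0,0]},{"travel": [0,0,0.02],"twist": [0,0,0]},{"travel": [0,0,0.02],"twist": [0,0,0]},{"travel": [0,0,0],"twist": [0,0,0]},{"travel": [0,0,0],"twist": [0,0,0]}]'

```text
clock: 3.9
eef_pos: [0.4483, -0.055, 0.0579]
tool_rot: [-180.0, -13.1, -14.3]
ft_force: [1.8, 0.1, 2.2]
gripper_width: 0.0005
finger_force: 1.0
```

Emit:
carry_out --increments '[{"travel": [0,0,0.02],"twist": [0,0,0]},{"travel": [0,0,0],"twist": [0,0,0]},{"travel": [0,0,0],"twist": [0,0,0]}]'

```text
clock: 4.15
eef_pos: [0.4487, -0.0551, 0.0557]
tool_rot: [-180.0, -13.1, -14.3]
ft_force: [1.6, 0.3, 3.4]
gripper_width: 0.0007
finger_force: 1.6
```

Emit:
carry_out --increments '[{"travel": [0,0,0.015],"twist": [0,0,0]},{"travel": [0,0,0],"twist": [0,0,0]},{"travel": [0,0,0],"twist": [0,0,0]}]'

```text
clock: 4.4
eef_pos: [0.4489, -0.0552, 0.055]
tool_rot: [-180.0, -13.0, -14.3]
ft_force: [-9.1, 1.6, 16.5]
gripper_width: 0.0004
finger_force: 9.1
```

The white key is bottomed: the force rises sharply to about 18 N, past its spring. I'll release, move two keys left and stop above blue.

Emit:
carry_out --increments '[{"travel": [0,0,-0.05],"twist": [0,0,0]},{"travel": [0,0,-0.1],"twist": [0,0,0]},{"travel": [0,0,-0.1],"twist": [0,0,0]},{"travel": [0,0,0],"twist": [0,0,0]},{"travel": [0,0,0],"twist": [0,0,0]},{"travel": [0,-0.2,0],"twist": [0,0,0]},{"travel": [0,-0.3,0],"twist": [0,0,0]},{"travel": [0,-0.2,0],"twist": [0,0,0]},{"travel": [0,-0.1,0],"twist": [0,0,0]},{"travel": [0,0,0],"twist": [0,0,0]},{"travel": [0,0,0],"twist": [0,0,0]},{"travel": [0,0,0],"twist": [0,0,0]}]'

```text
clock: 5.4
eef_pos: [0.4627, 0.0233, 0.078]
tool_rot: [180.0, -13.0, -14.3]
ft_force: [0.3, -0.5, -0.2]
gripper_width: 0.0006
finger_force: 0.0
```

```bash
python3 - <<'E'
from workcell import r
from h import *
im=[r.get_image("scene")[215:285,280:405],r.get_image("wrist")[0:250,200:640]]
cv2.imwrite("pics/b1.png",np.vstack([cv2.resize(im[0],(540,300),interpolation=2),cv2.resize(im[1],(540,300))]))
p=np.array([.4686,.0221,.050]);R=rot(-14.2,13);n=-R.as_matrix()[:,2]
delta(r,p+n*.008,R)
E
```

```text
at [0.4628 0.023  0.0782] [180.   -13.01 -14.31] tool shift/0.1: [-0.007 -0.005  0.208] world-R twist/90: [ 0.0003 -0.0001 -0.0012]
```

View pics/b1.png

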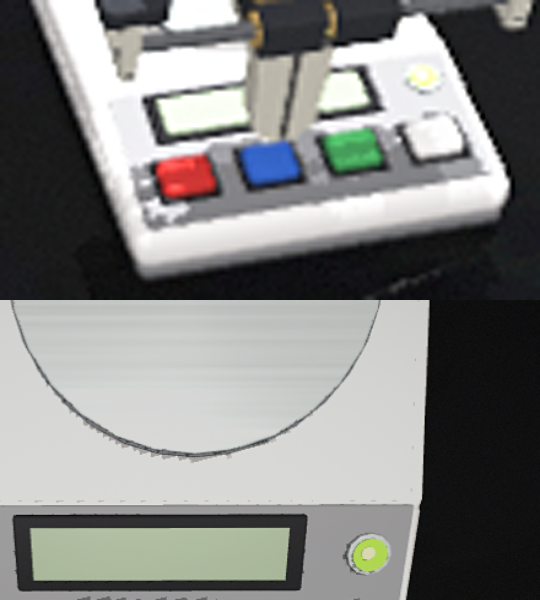

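The pictures show the shut fingers over the blue key and well clear of red. Pressing blue now.

Emit:
carry_out --increments '[{"travel": [0,0,0.08],"twist": [0,0,0]},{"travel": [0,0,0.06],"twist": [0,0,0]},{"travel": [0,0,0.04],"twist": [0,0,0]},{"travel": [0,0,0.02],"twist": [0,0,0]},{"travel": [0,0,0.02],"twist": [0,0,0]},{"travel": [0,0,0.02],"twist": [0,0,0]},{"travel": [0,0,0.008],"twist": [0,0,0]},{"travel": [0,0,0],"twist": [0,0,0]},{"travel": [0,0,0],"twist": [0,0,0]},{"travel": [0,0,0],"twist": [0,0,0]}]'

```text
clock: 6.33
eef_pos: [0.4682, 0.0223, 0.055]
tool_rot: [180.0, -13.0, -14.3]
ft_force: [-13.4, -1.1, 15.5]
gripper_width: 0.0004
finger_force: 8.7
```

Emit:
carry_out --increments '[{"travel": [0,0,-0.05],"twist": [0,0,0]},{"travel": [0,0,-0.1],"twist": [0,0,0]},{"travel": [0,0,-0.3],"twist": [0,0,0]},{"travel": [0,0,-0.4],"twist": [0,0,0]},{"travel": [0,0,-0.4],"twist": [0,0,0]},{"travel": [0,0,-0.3],"twist": [0,0,0]},{"travel": [0,0,0],"twist": [0,-0.0723,0]},{"travel": [0,0,0],"twist": [0,-0.0723,0]},{"travel": [0,-0.2,0],"twist": [0,0,0]},{"travel": [0,-0.4,0],"twist": [0,0,0]},{"travel": [0,-0.4,0],"twist": [0,0,0]},{"travel": [0,-0.4,0],"twist": [0,0,0]},{"travel": [0,-0.4,0],"twist": [0,0,0]},{"travel": [0,-0.4,0],"twist": [0,0,0]},{"travel": [0,-0.4,0],"twist": [0,0,0]},{"travel": [0,-0.3,0],"twist": [0,0,0]},{"travel": [0,-0.2,0],"twist": [0,0,0]},{"travel": [0,0,0],"twist": [0,0,0]},{"travel": [0,0,0],"twist": [0,0,0]}]' --gripper 0.6

```text
clock: 7.92
eef_pos: [0.5107, 0.3321, 0.2053]
tool_rot: [180.0, 0.0, -14.2]
ft_force: [-0.1, 0.1, 0.3]
gripper_width: 0.0557
finger_force: 0.0
```

```bash
python3 - <<'E'
from workcell import r
from h import *
c=r.get_calibration("wrist");im=r.get_image("wrist");cv2.imwrite("pics/w2.png",im);np.save("w2.npy",c,allow_pickle=True)
delta(r,np.array([.507,.311,.027]),rot(-14.2)); print(r.get_obs()["joint_positions"].round(1))
E
```

```text
at [0.5108 0.3313 0.2055] [179.99   0.   -14.22] tool shift/0.1: [0.014 0.206 1.785] world-R twist/90: [ 0.0001  0.     -0.0003]
[ 30.6  -1.2  92.7  -0.   88.5 134.8]
```

View pics/w2.png

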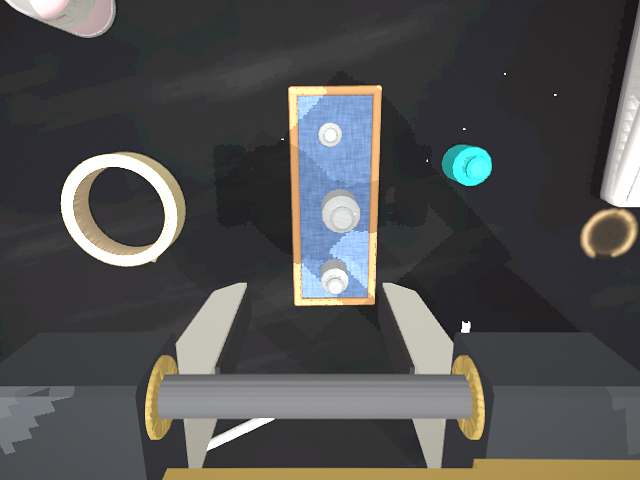

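The wrist view shows small at (330,134), large at (341,212), and medium at (335,280); turquoise is outside the tray at (468,165). Refining the position of the large weight.

```bash
python3 - <<'E'
from workcell import r
from h import *
im=cv2.imread("pics/w2.png");c=np.load("w2.npy",allow_pickle=True).item();ct=r.get_calibration("top")
h=cv2.cvtColor(im,cv2.COLOR_BGR2HSV)[90:300,300:374].astype(int)
for b in blobs((h[...,1]<60)&(h[...,2]>70),100):
    print(b[0]+[300,90],b[1][0]+300,b[1][1]+90,b[1][2:])
for uv,z in (((341,212),.03),((341,210),.043),((342,218),.058)): print(plane(c,uv,z).round(4))
print(tri([ray(c,(341,212)),ray(ct,(192.3,224.5))]).round(4))
E
```

```text
[329.5 134.1] 318 122 [24, 25, 475]
[340.  210.9] 322 189 [38, 44, 1341]
[334.  276.4] 320 259 [29, 36, 804]
[0.5067 0.3105 0.03  ]
[0.5114 0.3102 0.043 ]
[0.5088 0.311  0.058 ]
[0.5075 0.3109 0.0347]
```

Emit:
carry_out --increments '[{"travel": [0.023,0.1,0],"twist": [0,0,0]},{"travel": [0,0.105,0.2],"twist": [0,0,0]},{"travel": [0,0,0.35],"twist": [0,0,0]},{"travel": [0,0,0.35],"twist": [0,0,0]},{"travel": [0,0,0.3],"twist": [0,0,0]},{"travel": [0,0,0.2],"twist": [0,0,0]},{"travel": [0,0,0.15],"twist": [0,0,0]},{"travel": [0,0,0.1],"twist": [0,0,0]},{"travel": [0,0,0.08],"twist": [0,0,0]},{"travel": [0,0,0.035],"twist": [0,0,0]},{"travel": [0,0,0],"twist": [0,0,0]},{"travel": [0,0,0],"twist": [0,0,0]}]'

```text
clock: 8.97
eef_pos: [0.5085, 0.311, 0.0297]
tool_rot: [-180.0, -0.0, -14.3]
ft_force: [0.5, 0.7, 0.1]
gripper_width: 0.056
finger_force: 0.0
```

Emit:
carry_out --increments '[{"travel": [0,0,0],"twist": [0,0,0]},{"travel": [0,0,0],"twist": [0,0,0]},{"travel": [0,0,0],"twist": [0,0,0]},{"travel": [0,0,0],"twist": [0,0,0]},{"travel": [0,0,0],"twist": [0,0,0]},{"travel": [0,0,0],"twist": [0,0,0]},{"travel": [0,0,0],"twist": [0,0,0]},{"travel": [0,0,0],"twist": [0,0,0]},{"travel": [0,0,0],"twist": [0,0,0]},{"travel": [0,0,0],"twist": [0,0,0]}]' --gripper 0 --grip_force 15

```text
clock: 9.8
eef_pos: [0.5082, 0.3111, 0.029]
tool_rot: [-180.0, -0.0, -14.3]
ft_force: [-1.1, -1.0, 4.4]
gripper_width: 0.0308
finger_force: 15.0
```

Emit:
carry_out --increments '[{"travel": [0,0,-0.05],"twist": [0,0,0]},{"travel": [0,0,-0.15],"twist": [0,0,0]},{"travel": [0,0,-0.3],"twist": [0,0,0]},{"travel": [0,0,-0.35],"twist": [0,0,0]},{"travel": [0,0,-0.3],"twist": [0,0,0]},{"travel": [0,0,-0.2],"twist": [0,0,0]},{"travel": [0,0,-0.1],"twist": [0,0,0]},{"travel": [0,0,0],"twist": [0,0,0]}]'

```text
clock: 10.47
eef_pos: [0.5086, 0.3113, 0.1758]
tool_rot: [-179.9, -0.1, -14.3]
ft_force: [1.4, -0.1, -2.2]
gripper_width: 0.0305
finger_force: 15.0
```

```bash
python3 - <<'E'
from workcell import r
from h import *
delta(r,np.array([.595,-.033,.150]),rot(-14.2)); print(r.get_obs()["gripper_width"],r.get_obs()["ft_force"])
# pan centre again: wrist picture w1 edge points on pan front rim -> z plane circle fit
im=cv2.imread("pics/w1.png");c=np.load("w1.npy",allow_pickle=True).item()
g=cv2.cvtColor(im,cv2.COLOR_BGR2GRAY).astype(int)
pts=[]
for u in range(160,312,5):
    col=g[5:95,u]; v=5+int(np.argmin(col)); pts.append((plane(c,(u,v),.066)[:2],col.min()))
P=np.array([p for p,_ in pts])
from scipy.optimize import least_squares
s=least_squares(lambda x:np.hypot(*(P-x).T)-.065,[.595,-.033],loss="soft_l1",f_scale=.001);print("pan",s.x.round(4),np.abs(s.fun).mean())
E
```

```text
at [0.5086 0.3113 0.1758] [-1.7988e+02 -1.2000e-01 -1.4250e+01] tool shift/0.1: [1.684 3.125 0.255] world-R twist/90: [-0.0013 -0.0013 -0.0006]
0.030479520433269604 [ 1.38813588 -0.05745513 -2.17722564]
pan [ 0.5964 -0.0308] 0.0001681456660645896
```

Emit:
carry_out --increments '[{"travel": [0.08,0.15,0],"twist": [0,0,0]},{"travel": [0.15,0.3,0],"twist": [0,0,0]},{"travel": [0.17,0.32,0],"twist": [0,0,0]},{"travel": [0.18,0.32,0],"twist": [0,0,0]},{"travel": [0.18,0.32,0],"twist": [0,0,0]},{"travel": [0.18,0.32,0],"twist": [0,0,0]},{"travel": [0.18,0.32,0],"twist": [0,0,0]},{"travel": [0.18,0.32,0],"twist": [0,0,0]},{"travel": [0.18,0.32,0],"twist": [0,0,0]},{"travel": [0.13,0.25,0.1],"twist": [0,0,0]},{"travel": [0.07,0.13,0.15],"twist": [0,0,0]},{"travel": [0.01,0.045,0.1],"twist": [0,0,0]},{"travel": [0,0,0],"twist": [0,0,0]},{"travel": [0,0,0],"twist": [0,0,0]},{"travel": [0,0,0],"twist": [0,0,0]}]'

```text
clock: 11.72
eef_pos: [0.5951, -0.0315, 0.1388]
tool_rot: [-180.0, 0.0, -14.2]
ft_force: [0.1, -0.2, -2.2]
gripper_width: 0.0307
finger_force: 15.0
```

```bash
python3 - <<'E'
from workcell import r
from h import *
im=r.get_image("scene");cv2.imwrite("pics/s3.png",cv2.resize(im[150:290,240:420],(720,560),interpolation=2))
delta(r,np.array([.5957,-.032,.084]),rot(-14.2))
E
```

```text
at [ 0.5953 -0.0314  0.1393] [-1.7998e+02 -3.0000e-02 -1.4190e+01] tool shift/0.1: [0.005 0.005 0.553] world-R twist/90: [-0.0002 -0.0003  0.0002]
```

View pics/s3.png

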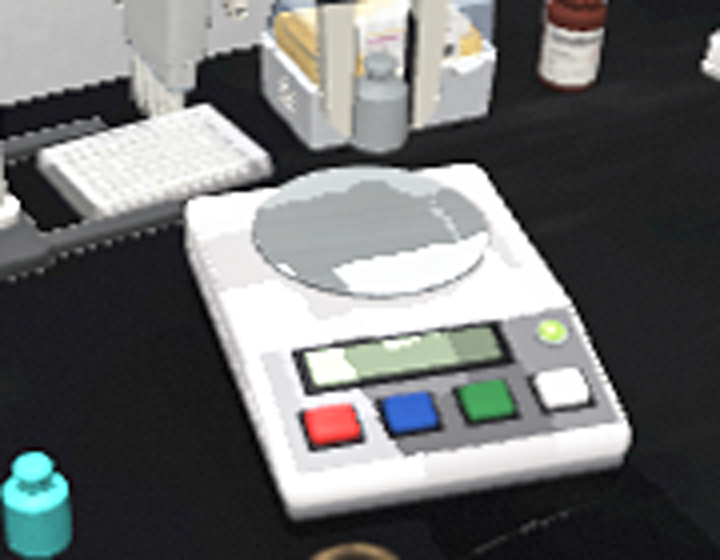

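The view shows the weight held upright over the pan. Lowering.

Emit:
carry_out --increments '[{"travel": [0.005,0.005,0.1],"twist": [0,0,0]},{"travel": [0,0,0.15],"twist": [0,0,0]},{"travel": [0,0,0.12],"twist": [0,0,0]},{"travel": [0,0,0.08],"twist": [0,0,0]},{"travel": [0,0,0.04],"twist": [0,0,0]},{"travel": [0,0,0.02],"twist": [0,0,0]},{"travel": [0,0,0],"twist": [0,0,0]},{"travel": [0,0,0],"twist": [0,0,0]},{"travel": [0,0,0],"twist": [0,0,0]}]'

```text
clock: 12.52
eef_pos: [0.5959, -0.0332, 0.0884]
tool_rot: [-180.0, -0.1, -14.3]
ft_force: [0.2, -0.5, -0.8]
gripper_width: 0.0305
finger_force: 15.0
```

Emit:
carry_out --increments '[{"travel": [0,0,0.01],"twist": [0,0,0]},{"travel": [0,0,0.01],"twist": [0,0,0]},{"travel": [0,0,0.01],"twist": [0,0,0]},{"travel": [0,0,0.005],"twist": [0,0,0]},{"travel": [0,0,0],"twist": [0,0,0]},{"travel": [0,0,0],"twist": [0,0,0]},{"travel": [0,0,0],"twist": [0,0,0]}]'

```text
clock: 13.1
eef_pos: [0.5955, -0.0331, 0.0842]
tool_rot: [-180.0, 0.0, -14.3]
ft_force: [0.4, -0.6, -2.0]
gripper_width: 0.0306
finger_force: 15.0
```

Emit:
carry_out --increments '[{"travel": [0,0,0.007],"twist": [0,0,0]},{"travel": [0,0,0],"twist": [0,0,0]},{"travel": [0,0,0],"twist": [0,0,0]},{"travel": [0,0,0],"twist": [0,0,0]}]'

```text
clock: 13.43
eef_pos: [0.5956, -0.0332, 0.0836]
tool_rot: [-180.0, -0.0, -14.3]
ft_force: [0.3, -0.5, -0.9]
gripper_width: 0.0305
finger_force: 15.0
```

Emit:
carry_out --increments '[{"travel": [0,0,0.007],"twist": [0,0,0]},{"travel": [0,0,0],"twist": [0,0,0]},{"travel": [0,0,0],"twist": [0,0,0]},{"travel": [0,0,0],"twist": [0,0,0]}]'

```text
clock: 13.77
eef_pos: [0.5956, -0.0331, 0.0829]
tool_rot: [-180.0, -0.0, -14.3]
ft_force: [0.0, -0.5, 0.5]
gripper_width: 0.0302
finger_force: 15.0
```

The pan now carries the weight: the wrist reading has gone from −2 N to about 0. Letting go.

Emit:
carry_out --increments '[{"travel": [0,0,0],"twist": [0,0,0]},{"travel": [0,0,0],"twist": [0,0,0]},{"travel": [0,0,0],"twist": [0,0,0]},{"travel": [0,0,0],"twist": [0,0,0]},{"travel": [0,0,0],"twist": [0,0,0]},{"travel": [0,0,0],"twist": [0,0,0]},{"travel": [0,0,-0.05],"twist": [0,0,0]},{"travel": [0,0,-0.15],"twist": [0,0,0]},{"travel": [0,0,-0.3],"twist": [0,0,0]},{"travel": [0,0,-0.4],"twist": [0,0,0]},{"travel": [0,0,-0.3],"twist": [0,0,0]},{"travel": [0,0,0],"twist": [0,0,0]}]' --gripper 0.6

```text
clock: 14.77
eef_pos: [0.5973, -0.0333, 0.2104]
tool_rot: [-179.9, -0.5, -14.3]
ft_force: [0.1, 0.2, 0.9]
gripper_width: 0.0554
finger_force: 0.0
```

```bash
python3 - <<'E'
from workcell import r
from h import *
im=r.get_image("scene");cv2.imwrite("pics/s4.png",cv2.resize(im[150:290,240:420],(720,560),interpolation=2))
p=np.array([.4589,-.0164,.050]);R=rot(-14.2,13);n=-R.as_matrix()[:,2]
print(p+n*.108);delta(r,p+n*.108,R)
E
```

```text
[ 0.4353476  -0.01044033  0.15523197]
at [ 0.5967 -0.0333  0.207 ] [-179.94   -0.33  -14.26] tool shift/0.1: [-1.623  0.177  0.509] world-R twist/90: [-0.0005  0.1407 -0.0007]
```

View pics/s4.png

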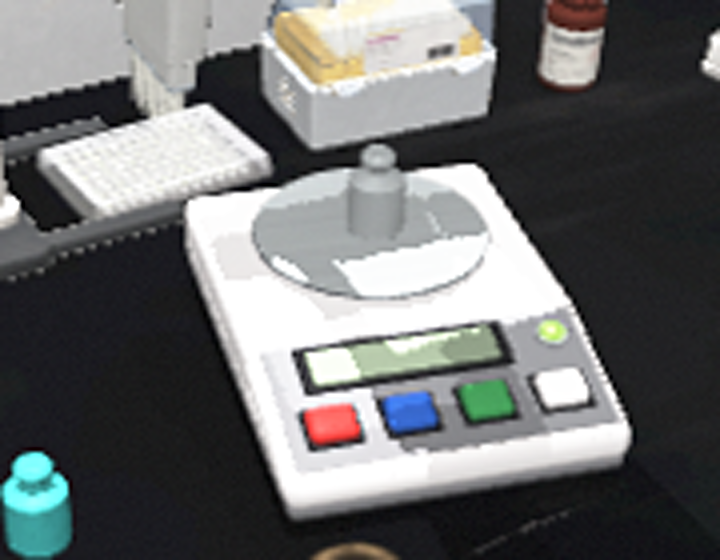

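The weight stands upright in the middle of the pan, released. Moving on to the green key.

Emit:
carry_out --increments '[{"travel": [-0.15,0,0],"twist": [0,0,0]},{"travel": [-0.3,0.03,0],"twist": [0,0,0]},{"travel": [-0.35,0.04,0],"twist": [0,0,0]},{"travel": [-0.35,0.04,0],"twist": [0,0,0]},{"travel": [-0.3,0.04,0],"twist": [0,0,0]},{"travel": [-0.17,0.027,0],"twist": [0,0,0]},{"travel": [0,0,0],"twist": [0,0.0723,0]},{"travel": [0,0,0],"twist": [0,0.0723,0]},{"travel": [0,0,0],"twist": [0,0,0]},{"travel": [0,0,0],"twist": [0,0,0]},{"travel": [0,0,0],"twist": [0,0,0]}]' --gripper 0

```text
clock: 15.73
eef_pos: [0.4341, -0.0104, 0.2026]
tool_rot: [180.0, -12.8, -14.2]
ft_force: [-0.4, 0.4, 1.2]
gripper_width: 0.0005
finger_force: 0.0
```

```bash
python3 - <<'E'
from workcell import r
from h import *
p=np.array([.4589,-.0164,.050]);R=rot(-14.2,13);n=-R.as_matrix()[:,2]
delta(r,p+n*.030,R)
E
```

```text
at [ 0.4341 -0.0104  0.2026] [180.   -12.84 -14.25] tool shift/0.1: [-0.091 -0.002  1.244] world-R twist/90: [ 0.0001  0.0018 -0.0005]
```

Emit:
carry_out --increments '[{"travel": [-0.03,0,0.15],"twist": [0,0.0015,0]},{"travel": [-0.03,0,0.3],"twist": [0,0,0]},{"travel": [-0.03,0,0.35],"twist": [0,0,0]},{"travel": [0,0,0.25],"twist": [0,0,0]},{"travel": [0,0,0.15],"twist": [0,0,0]},{"travel": [0,0,0.04],"twist": [0,0,0]},{"travel": [0,0,0],"twist": [0,0,0]},{"travel": [0,0,0],"twist": [0,0,0]},{"travel": [0,0,0],"twist": [0,0,0]}]'

```text
clock: 16.48
eef_pos: [0.4536, -0.0152, 0.0813]
tool_rot: [-180.0, -13.2, -14.3]
ft_force: [-0.3, 0.1, -0.1]
gripper_width: 0.0004
finger_force: 0.0
```

```bash
python3 - <<'E'
from workcell import r
from h import *
p=np.array([.4589,-.0164,.050]);R=rot(-14.2,13);n=-R.as_matrix()[:,2]
delta(r,p+n*.008,R)
E
```

```text
at [ 0.4536 -0.0152  0.0813] [-179.98  -13.18  -14.27] tool shift/0.1: [-0.018 -0.002  0.237] world-R twist/90: [-0.     -0.002  -0.0007]
```

Contact should begin about 20 mm from here and the key should bottom at about 27 mm.

Emit:
carry_out --increments '[{"travel": [-0.01,0,0.08],"twist": [0,0,0]},{"travel": [0,0,0.06],"twist": [0,0,0]},{"travel": [0,0,0.04],"twist": [0,0,0]},{"travel": [0,0,0.03],"twist": [0,0,0]},{"travel": [0,0,0.02],"twist": [0,0,0]},{"travel": [0,0,0.02],"twist": [0,0,0]},{"travel": [0,0,0.02],"twist": [0,0,0]},{"travel": [0,0,0.004],"twist": [0,0,0]},{"travel": [0,0,0],"twist": [0,0,0]},{"travel": [0,0,0],"twist": [0,0,0]},{"travel": [0,0,0],"twist": [0,0,0]}]'

```text
clock: 17.4
eef_pos: [0.4579, -0.0164, 0.0546]
tool_rot: [180.0, -13.1, -14.3]
ft_force: [-23.7, 2.8, 26.2]
gripper_width: 0.0004
finger_force: 15.4
```

Emit:
carry_out --increments '[{"travel": [0,0,-0.05],"twist": [0,0,0]},{"travel": [0,0,-0.1],"twist": [0,0,0]},{"travel": [0,0,-0.3],"twist": [0,0,0]},{"travel": [0,0,-0.4],"twist": [0,0,0]},{"travel": [0,0,-0.4],"twist": [0,0,0]},{"travel": [0,0,-0.2],"twist": [0,0,0]},{"travel": [0,0,0],"twist": [0,0,0]},{"travel": [0,0,0],"twist": [0,0,0]},{"travel": [0,0,0],"twist": [0,0,0]},{"travel": [0,0,0],"twist": [0,0,0]}]'

```text
clock: 18.23
eef_pos: [0.4258, -0.0084, 0.193]
tool_rot: [180.0, -13.0, -14.3]
ft_force: [-0.0, 0.2, -0.1]
gripper_width: 0.001
finger_force: 0.0
```

```bash
python3 - <<'E'
from workcell import r
from h import *
im=r.get_image("scene");cv2.imwrite("pics/s5.png",im[150:370,150:420])
E
```

```text
(no output)
```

View pics/s5.png

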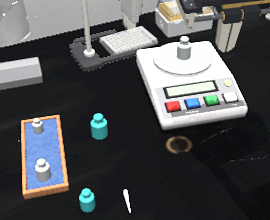

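The weight stands on the pan at crop (184,48). The small and medium weights are still in the tray, the keys are released and the arm is clear.

```bash
python3 -c "
from workcell import r
print(r.finish_job())"
```

```text
the job is handed in; nothing more can be done
None
```

I pressed zero, then calibrate, stood the 200 g weight upright in the middle of the pan and let go, then pressed confirm, and handed the job in at about 18 s; no verdict came back.

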